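Turn the drying leaf of round slices

ROBOT

A 7-joint arm with a two-finger parallel gripper is mounted at the origin on the work surface. World frame = base frame: x ahead of the robot, y to its left, z up, the work surface at z = 0. Lengths are in mm, angles in rad, forces in N, time in s.
With the tool pointing down it reaches from about 425 to 875 mm from the base axis. Payload 4.7 kg.
Tool frame: the origin (TCP) lies at the very end of the fingers, on their centre line; the grasp point (between the pads) lies 19 mm behind it; z points along the fingers, y is the direction in which the jaws open and shut (so a half turn about z gives the same grasp; the last joint's range is limited). The gripper opens to 87 mm and grips with 3 to 60 N. Pads are 19 mm wide; open, the fingers measure 117 mm over their backs; the gripper's body (75 mm by 190 mm) begins 51 mm behind the grasp point.
Start: joints at [-1.182, 0.321, -0.07, 1.45, 0.023, 1.371, -0.057], TCP at [237.984, 604.888, 222.587] pointing down, gripper open.
Joint ranges: [-2.86, 2.86], [-0.3, 2.09], [-1.38, 1.24], [0.06, 2.45], [-1.56, 4.7], [0.09, 2.05], [-2.69, 2.69]. Speed limits (rad/s): [2.57, 2.57, 3.14, 3.14, 3.14, 3.14, 3.14].

INTERFACE

Orientations are given as a rotation vector (axis times angle).
In Python, from plant import robot gives the robot as it stands. The module is installed in compiled form; this text tells all that it offers.
- The arm moves only by the tool servo_tool, never from a script. Its argument "rows" is a list of rows, each a list of 7 numbers: the closure, from 0 (fully open) to 1 (shut), then the shift along the world's x, y, z in units of 25 mm (1.0 is 25 mm), then the turn, a rotation vector about the world's x, y, z in units of 5 degrees (1.0 is 5 degrees). In form: [[hand, tx, ty, tz, rx, ry, rz], ...]. A call has 1 to 5 rows; each row is the pose to reach, as a shift and turn from the pose commanded when the call began; what a row does not reach only later rows make up. A row lasts 1/12 s, in which the tool goes at most 41.7 mm and 7.16 degrees, less where a joint would pass 70% of its speed; a pose out of reach is approached as far as the arm can. A call with a gripper value outside its range is refused whole. The fingers move at their own pace and stop on an object; "squeeze" is the grip in N (left out, the last holds). Time passes only in rows, so rows that repeat a pose let the fingers close. It gives the time, the measured TCP pose, the force and the opening at its end, in the units of the state.
- robot.read_state(): the state, without advancing time (a new reading comes with each control period).
- robot.get_image(name): name is "scene" or "top" or "wrist"; returns a dict with "pixels" (400x640x3 uint8, red, green, blue), "mtx" (3x3 intrinsics, pixels), "D" ([k1, k2, p1, p2, k3] as OpenCV has them; the pictures are not rectified), "rvec" (rotation vector, rad) and "tvec" (3), from world to camera coordinates, as OpenCV has them; the wrist camera has in their place "tool_from_camera" (4x4, takes a point from camera to tool coordinates, whose origin is the TCP and whose axes are the flange's). Camera axes: x right, y down, z forward; pixel columns grow to the right and rows downward; lengths in mm; the calibration is good to about 2 mm. A picture is of the moment at which its call begins: read the wrist's pose just before it. There is no depth.
- robot.job_done(): hands the job in, once; it reports no verdict.
The state is a dict: "time_s": time; "qpos": joint angles; "qd": joint speeds; "joint_efforts": joint torques, N m; "eef_pos": TCP position; "orientation": TCP orientation; "contact_force": force on the tool from outside, world axes, zero at the start; "torque": the same for the moment, N m; "opening": opening from 0.0 (shut) to 1.0 (fully open).
Only numpy, scipy, OpenCV 4.12 (cv2) and the standard library are available. Lean on these libraries where they do the work, as an engineer would, in place of code of your own. Each camera call takes 0.05 s, during which the arm holds its last target.

TASK

Of the three hinged drying frames, take the one whose leaf holds the round slices and turn that leaf over its spine with your fingertips, so that it lies fully flat on the other bed of its frame. Push it round steadily without pinching or flinging it, and keep the frames where they stand; leave the other two leaves and everything else on the table alone.

Things in the scene. Friction and masses are not known exactly. Their poses are not given: they have to be found in the camera images.
- round_leaf (a joint): Angle of the leaf with the round slices (four 37 mm discs), rad: 0 = flat on its start bed (+y of the spine), pi/2 = upright, pi = flat on the other bed (-y). It starts partly raised, 0.3 to 0.9. The hinge is stiff: the leaf stays at any angle at which it is left and does not fall; 2 to 4 N at the free edge turn it.
- round_spine (a point): Middle of the spine rod of the frame with the round slices, 55 mm above the table. x runs along the spine, y is level and points to the bed over which the leaf starts (the other bed is at -y), z is up. Two aluminium posts, 12 mm thick and 26 mm wide, at x = +-60 mm, rise 13 mm above the rod.
- round_frame: Frame with the round slices: wooden board 132 x 228 mm (x, y), 12 mm thick, standing loose on the table (1.2 kg). Origin: centre of its underside, right under the spine. A rest bar along x at y = +-65 mm, its top 49 mm above the table, carries a leaf that lies flat.
- round_edge (a point): Middle of the free edge of the leaf with the round slices, at half its thickness, 108 mm from the spine axis. The leaf is a stiff aluminium-framed wire grid, 100 mm along the spine, 12 mm thick, about 0.18 kg; treat it as a closed plate from 8 to 108 mm from the spine. Axes turn with the leaf: x along the spine, y from spine to free edge, z normal to it (up when joint = 0).
- long_leaf (a joint): Angle of the leaf with the long slices (three strips about 23 x 74 mm), same meaning and same stiffness; an equal frame. Not to be turned.
- long_spine (a point): Middle of the spine rod of the frame with the long slices, 55 mm above the table. x runs along the spine, y is level and points to the bed over which the leaf starts (the other bed is at -y), z is up. Two aluminium posts, 12 mm thick and 26 mm wide, at x = +-60 mm, rise 13 mm above the rod.
- long_frame: Frame with the long slices: wooden board 132 x 228 mm (x, y), 12 mm thick, standing loose on the table (1.2 kg). Origin: centre of its underside, right under the spine. A rest bar along x at y = +-65 mm, its top 49 mm above the table, carries a leaf that lies flat.
- long_edge (a point): Middle of the free edge of the leaf with the long slices, at half its thickness, 108 mm from the spine axis. The leaf is a stiff aluminium-framed wire grid, 100 mm along the spine, 12 mm thick, about 0.18 kg; treat it as a closed plate from 8 to 108 mm from the spine. Axes turn with the leaf: x along the spine, y from spine to free edge, z normal to it (up when joint = 0).
- empty_leaf (a joint): Angle of the empty leaf (bare wire grid, no slices), same meaning and same stiffness; an equal frame. Not to be turned. The three frames stand side by side in any order.
- empty_spine (a point): Middle of the spine rod of the frame with the empty leaf, 55 mm above the table. x runs along the spine, y is level and points to the bed over which the leaf starts (the other bed is at -y), z is up. Two aluminium posts, 12 mm thick and 26 mm wide, at x = +-60 mm, rise 13 mm above the rod.
- empty_frame: Frame with the empty leaf: wooden board 132 x 228 mm (x, y), 12 mm thick, standing loose on the table (1.2 kg). Origin: centre of its underside, right under the spine. A rest bar along x at y = +-65 mm, its top 49 mm above the table, carries a leaf that lies flat.
- empty_edge (a point): Middle of the free edge of the leaf with the empty grid, at half its thickness, 108 mm from the spine axis. The leaf is a stiff aluminium-framed wire grid, 100 mm along the spine, 12 mm thick, about 0.18 kg; treat it as a closed plate from 8 to 108 mm from the spine. Axes turn with the leaf: x along the spine, y from spine to free edge, z normal to it (up when joint = 0).
- colander: Loose bystander, to be left where it is; origin at the centre of its underside. Yellow round bowl, 140 mm across, 70 mm high.
- cup: Loose bystander, to be left where it is; origin at the centre of its underside. Steel cup, 68 mm across, 60 mm high.
- jar: Loose bystander, to be left where it is; origin at the centre of its underside. Glass jar with metal cap, 66 mm across, 85 mm high.
- courgette_a: Loose bystander, to be left where it is; origin at the centre of its underside. Whole green courgette, 170 mm long (along its x), 44 mm thick.
- courgette_b: Loose bystander, to be left where it is; origin at the centre of its underside. Whole green courgette, 150 mm long (along its x), 44 mm thick.
- brush: Loose bystander, to be left where it is; origin at the centre of its underside. Hand brush lying along its x.
- gauge_disc: Loose bystander, to be left where it is; origin at the centre of its underside. Steel disc, 60 mm across, 20 mm high.

How it is judged (in metres and radians):
At the end, for the whole second after the job is handed in: The round-slice leaf lies at rest on the other bed, within 0.06 rad of flat (joint above 3.08); its frame stands level within 25 mm of its start; the other frames and their leaves are within 25 mm of their start (value of joint round_leaf above 3.08 rad and velocity of joint round_leaf below 0.05 rad/s and distance of each of round_spine, long_edge, long_spine, empty_edge, empty_spine from where it was at the start of the episode below 0.025 m and angle between round_spine's own z axis and vertical below 0.05 rad); the robot touches nothing.
It fails at once if the round-slice leaf was pinched (grasp point between the fingers inside the leaf) (x of the grasp point in the frame of round_edge between -0.056 and 0.056 m and y of the grasp point in the frame of round_edge between -0.108 and 0.006 m and z of the grasp point in the frame of round_edge between -0.008 and 0.008 m).
It fails at once if a frame was lifted (15 mm), or the round-slice frame pushed more than 25 mm out of place (height (world z) of any of round_spine, long_spine, empty_spine above 0.07 m or distance of round_spine from where it was at the start of the episode above 0.025 m).
It fails at once if the leaf was flung (faster than 5 rad/s) (velocity of joint round_leaf above 5 rad/s or velocity of joint round_leaf below -5 rad/s).
It fails at once if another frame or its leaf was moved (25 mm) (distance of any of long_edge, long_spine, empty_edge, empty_spine from where it was at the start of the episode above 0.025 m).
It fails at once if a bystander was moved (30 mm) or lifted (distance of any of colander, cup, jar, courgette_a, courgette_b, brush, gauge_disc from where it was at the start of the episode above 0.03 m).
It also fails if it takes over 45 s, if anything falls off the work surface, if the arm or the gripper's body presses on something with over 40 N, if the wrist force passes 120 N, or if a joint passes its speed limit or range.

## Working session

There is one attempt and no reset: what is moved stays moved. The work goes in short steps, Python scripts to look and compute and a tool call to move; the robot and the scene stay as the last step left them, time stands still between calls to the robot, and variables do not carry over. Pictures are saved under pics/ and viewed, and the job is handed in when it is done.

Besides the shell and the picture viewer there is one more tool, called after "Call:" in YAML: its name, and indented under it one key for each argument. servo_tool: Moves the arm, as the interface text tells. Its arguments: {"type":"object","properties":{"rows":{"type":"array","items":{"type":"array","items":{"type":"number"}}},"squeeze":{"type":"number"}},"required":["rows"]}

```bash
mkdir -p pics
python3 - <<'E'
from plant import robot
import cv2,pickle
s=robot.read_state();print(s)
d={}
for n in("scene","top"):
    im=robot.get_image(n);d[n]=im
    cv2.imwrite(f"pics/{n}0.png",im["pixels"][:,:,::-1])
    print(n,im["mtx"],im["D"],im["rvec"],im["tvec"])
pickle.dump(d,open("im0.pkl","wb"))
E
```

```text
{'time_s': 0.0, 'qpos': array([-1.18192232,  0.32183908, -0.07010265,  1.45167536,  0.02258886,
        1.37079009, -0.05688806]), 'qd': array([ 0.00125982, -0.00062448,  0.00065153, -0.00053597, -0.00058076,
        0.00066987, -0.00019905]), 'joint_efforts': array([ 1.96997112e-04, -4.91288352e+01, -4.03869404e-01, -3.12519729e+01,
       -6.39267638e-02,  4.39667038e-02,  1.72308191e-04]), 'eef_pos': array([237.77023337, 604.35599125, 221.45102701]), 'orientation': array([-5.85113937e-01, -3.08633906e+00,  2.99113003e-03]), 'contact_force': array([ 0.07680968,  0.71968657, -0.46841928]), 'torque': array([-0.01762942, -0.00339409, -0.01684393]), 'opening': 1.0005459309459241}
scene [[381.22612721   0.         319.81854363]
 [  0.         381.22612721 200.00204783]
 [  0.           0.           1.        ]] [-0.08574204  0.          0.          0.          0.        ] [ 2.05178932  1.7827294  -0.46955352] [ -97.79611619 -470.26840288 1380.38346923]
top [[412.06141769   0.         312.20286254]
 [  0.         412.06141769 202.21238042]
 [  0.           0.           1.        ]] [-0.04947974  0.          0.          0.          0.        ] [ 2.17773623 -2.18824867  0.0825792 ] [  21.24369583  547.3594127  1469.37809314]
```

View pics/scene0.png

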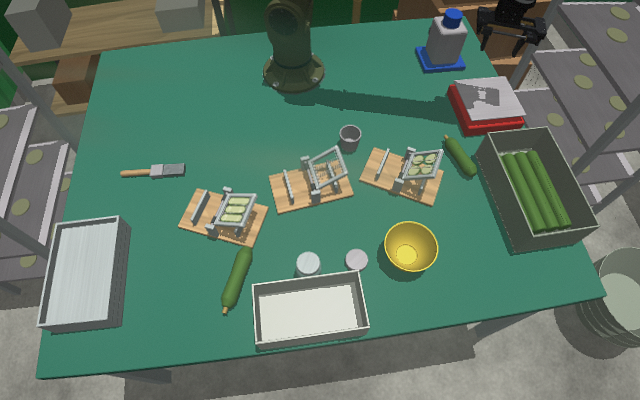

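View pics/top0.png

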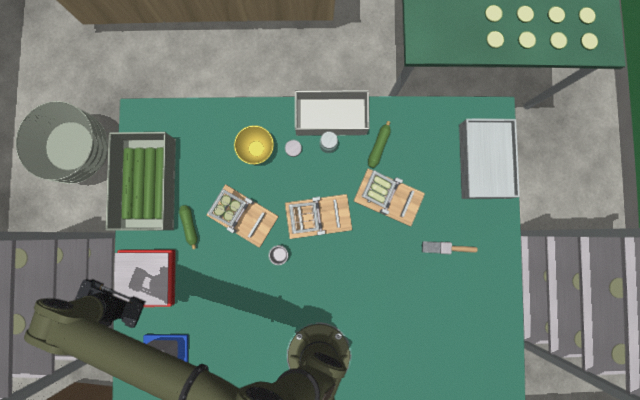

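The round-slice frame is on the left in the top view, at about (242,215). Its leaf points up and left, towards +y world. I'll enlarge both views.

Run:
```python
import cv2,pickle
d=pickle.load(open("im0.pkl","rb"))
def crop(n,x0,y0,w,h,s,o):
    p=d[n]["pixels"][y0:y0+h,x0:x0+w,::-1]
    p=cv2.resize(p,None,fx=s,fy=s,interpolation=cv2.INTER_CUBIC)
    for x in range((x0+9)//10*10,x0+w,10): 
        cv2.line(p,((x-x0)*s,0),((x-x0)*s,6),(0,0,255),1); cv2.putText(p,str(x),((x-x0)*s,16),0,.35,(255,255,255))
    for y in range((y0+9)//10*10,y0+h,10): 
        cv2.line(p,(0,(y-y0)*s),(6,(y-y0)*s),(0,0,255),1); cv2.putText(p,str(y),(8,(y-y0)*s),0,.35,(255,255,255))
    cv2.imwrite(o,p)
crop("top",195,175,95,75,8,"pics/t1.png")
crop("scene",350,135,110,75,7,"pics/s1.png")
```

```text
(no output)
```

View pics/t1.png

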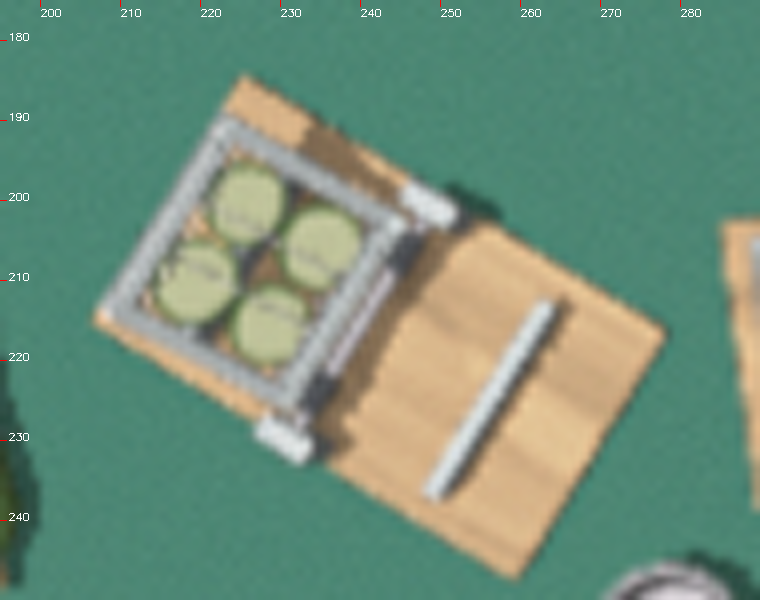

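View pics/s1.png

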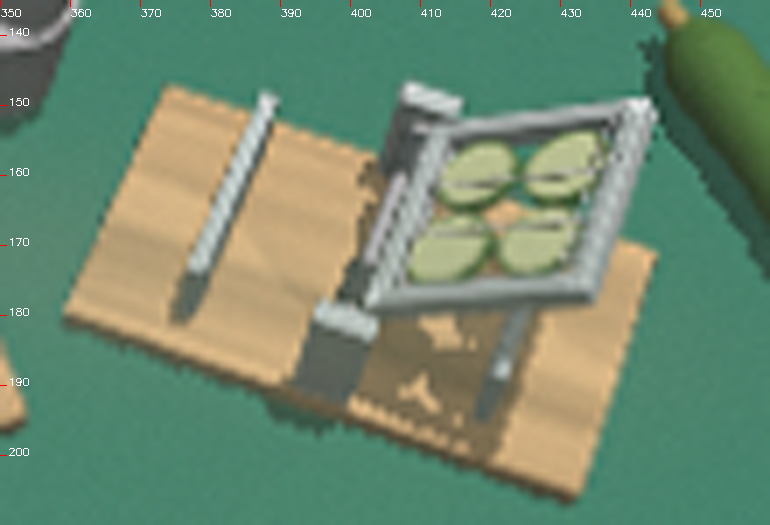

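```bash
cat > h.py <<'E'
import numpy as np,cv2,pickle
from scipy.optimize import least_squares
from scipy.spatial.transform import Rotation as R
def proj(im,P): return cv2.projectPoints(np.array(P,float).reshape(-1,1,3),np.array(im["rvec"]),np.array(im["tvec"]),np.array(im["mtx"]),np.array(im["D"]))[0].reshape(-1,2)
def fr(p,P):  # frame->world
    c,s=np.cos(p[2]),np.sin(p[2]);P=np.atleast_2d(P)
    return np.c_[p[0]+c*P[:,0]-s*P[:,1],p[1]+s*P[:,0]+c*P[:,1],P[:,2]]
def leaf(a,x,y,z): return [x,y*np.cos(a)-z*np.sin(a),55+y*np.sin(a)+z*np.cos(a)]
E
python3 - <<'E'
from h import *
d=pickle.load(open("im0.pkl","rb"))
# signs: A side = frame +x or -x by solving; image-left-up = +y; x=y cross z
B=lambda sx,sy:[66*sx,114*sy,12]
t=[("b",1,1,225.2,184.4),("b",1,-1,278.4,216.2),("b",-1,-1,259.6,247.5),("p",1,248.6,200.6),("p",-1,230.8,230),
("r",1,263.5,212.9),("r",-1,249.1,236.9),("l",1,108,222.5,190),("l",-1,108,208.1,214)]
s=[("b",-1,1,432.6,206),("b",1,1,443.6,170.7),("b",1,-1,374,147.4),("b",-1,-1,359.7,180.1),("p",1,411.9,148.9),("p",-1,399.4,180.7),
("l",1,108,442.1,149.7),("l",-1,108,433.6,177.4)]
# image top-left-up; sides: check sign: with y=left-up, x = y x z
def res(p,sg):
    o=[]
    for n,L in(("top",t),("scene",s)):
        P=[];U=[]
        for e in L:
            U.append(e[-2:])
            if e[0]=="b":P.append(B(sg*e[1],e[2]))
            if e[0]=="p":P.append([60*sg*e[1],0,68])
            if e[0]=="r":P.append([50*sg*e[1],-65,49])
            if e[0]=="l":P.append(leaf(p[3],50*sg*e[1],108,6))
        o.append(proj(d[n],fr(p,P))-np.array(U))
    return np.vstack(o).ravel()
for sg in(1,-1):
  for y0 in (0,1.5,3,-1.5):
    r=least_squares(res,[550,230,y0,.5],args=(sg,),loss="soft_l1");print(sg,r.cost,r.x)
    if r.cost<60 : print(r.fun.reshape(-1,2).round(1).tolist())
E
```

```text
1 328.3534896218407 [ 4.97896355e+02  2.73453170e+02 -5.06797222e-01 -2.47009063e-01]
1 330.4125251299325 [498.72546468 272.80215114  -0.5174506  258.21371096]
1 328.35348961969817 [497.89635251 273.45317605   5.77638895  68.86802888]
1 328.3534896197632 [ 4.97896353e+02  2.73453177e+02 -5.06796461e-01 -2.47009605e-01]
-1 384.94543349129185 [505.63267349 277.19987979  -0.54323352   0.64358854]
-1 384.9454334893292 [505.63268346 277.19989687  -0.54323412 138.87366599]
-1 384.9454334892043 [505.63268574 277.19990083  -6.82641956  82.32499838]
-1 384.94543348925714 [ 5.05632690e+02  2.77199900e+02 -5.43234177e-01  5.84979823e+02]
```

Run:
```python
from h import *
d=pickle.load(open("im0.pkl","rb"))
B=lambda sx,sy:[66*sx,114*sy,12]
t=[("b",1,1,225.2,184.4),("b",1,-1,278.4,216.2),("b",-1,-1,259.6,247.5),("p",1,248.6,200.6),("p",-1,230.8,230),
("r",1,263.5,212.9),("r",-1,249.1,236.9),("l",1,108,222.5,190),("l",-1,108,208.1,214)]
s=[("b",1,1,432.6,206),("b",-1,1,443.6,170.7),("b",-1,-1,374,147.4),("b",1,-1,359.7,180.1),("p",-1,411.9,148.9),("p",1,399.4,180.7),
("l",-1,108,442.1,149.7),("l",1,108,433.6,177.4)]
def res(p,sg=1):
    o=[]
    for n,L in(("top",t),("scene",s)):
        P=[];U=[]
        for e in L:
            U.append(e[-2:])
            if e[0]=="b":P.append(B(sg*e[1],e[2]))
            if e[0]=="p":P.append([60*sg*e[1],0,68])
            if e[0]=="r":P.append([50*sg*e[1],-65,49])
            if e[0]=="l":P.append(leaf(p[3],50*sg*e[1],108,6))
        o.append(proj(d[n],fr(p,P))-np.array(U))
    return np.vstack(o).ravel()
r=least_squares(res,[500,270,-.5,.5],loss="soft_l1");print(r.cost,r.x)
print(r.fun.reshape(-1,2).round(1).tolist())
p=r.x
print("edge",fr(p,leaf(p[3],0,108,0)),"x",fr(p,[1,0,0])-fr(p,[0,0,0]),"y",fr(p,[0,1,0])-fr(p,[0,0,0]))
np.save("pose.npy",p)
```

```text
10.009469357411552 [502.00425751 275.26722092  -0.54239568   0.60888338]
[[-0.6, -0.6], [-0.6, -0.5], [-0.6, -0.5], [-0.8, -0.8], [-0.8, -0.8], [-0.7, -0.9], [-1.0, -0.6], [-0.0, -1.8], [-1.2, -0.4], [-0.7, -0.7], [-0.8, -0.4], [-1.6, -0.9], [-1.8, -1.0], [-1.7, -0.3], [-1.1, -0.6], [0.1, -0.3], [-0.3, -0.3]]
edge [[547.73399294 351.14316791 116.77080189]] x [[ 0.85647451 -0.51618931  0.        ]] y [[0.51618931 0.85647451 0.        ]]
```

```bash
cat >> h.py <<'E'
def unproj(im,u,z):
    n=cv2.undistortPoints(np.array([[u]],float),np.array(im["mtx"]),np.array(im["D"]))[0,0]
    Rm=cv2.Rodrigues(np.array(im["rvec"]))[0];d=Rm.T@np.array([*n,1]);o=-Rm.T@np.array(im["tvec"]).ravel()
    return o+d*(z-o[2])/d[2]
def toolR(p,t):
    c,s=np.cos(p[2]),np.sin(p[2]);X=np.array([c,s,0]);Y=np.array([-s,c,0]);Z=np.array([0,0,1.])
    z=-np.sin(t)*Y-np.cos(t)*Z; y=-X; x=np.cross(y,z); return np.c_[x,y,z]
def goto(st,p,fy,fz,t,fx=0):
    P=fr(p,[fx,fy,fz])[0]; d=(P-st["eef_pos"])/25
    rv=(R.from_matrix(toolR(p,t))*R.from_rotvec(st["orientation"]).inv()).as_rotvec()/np.radians(5)
    print("target",P.round(1),"shift",d.round(2),"turn",rv.round(2))
E
python3 - <<'E'
from h import *
from plant import robot
p=np.load("pose.npy");d=pickle.load(open("im0.pkl","rb"))
p[:2]+=0  
st=robot.read_state()
im=d["top"]
for n,u,z in[("crate",(172,131),100),("crate",(168,229),100),("cour",(190,227),40),("cup",(278,255),60),("emptycorner",(287,202),55),("e2",(290,237),55),("redbox",(174,250),60),("spine check",(239.3,214.9),68),("empt leaf",(318,200),120)]: print(n,unproj(im,u,z).round())
print(p)
goto(st,p,165,190,np.radians(35))
# fit other frame leaf edges visually later
E
```

```text
crate [793. 507. 100.]
crate [452. 513. 100.]
cour [459. 455.  40.]
cup [360. 139.  60.]
emptycorner [546. 108.  55.]
e2 [423.  97.  55.]
redbox [379. 505.  60.]
spine check [501. 274.  68.]
empt leaf [547.  -1. 120.]
[502.00425751 275.26722092  -0.54239568   0.60888338]
target [587.2 416.6 190. ] shift [13.97 -7.51 -1.26] turn [-2.42  7.2  15.54]
```

Call:
servo_tool:
  rows:
    - [1,1.6,-0.8,0.8,0,0,1.4]
    - [1,3.2,-1.6,0.8,0,0,2.8]
    - [1,4.8,-2.4,0.8,0,0,4.2]
    - [1,6.4,-3.2,0.8,0,0,5.6]
    - [1,7.8,-4,0.8,0,0,7]

```text
time_s: 0.52
eef_pos: [417.2, 513.3, 242.3]
orientation: [0.37, -3.12, 0.0]
contact_force: [0.4, -0.0, -0.2]
opening: 0.702
```

Run:
```python
from h import *
from plant import robot
p=np.load("pose.npy");st=robot.read_state()
print(st["qpos"].round(2),st["eef_pos"],st["contact_force"])
goto(st,p,165,200,np.radians(35))
```

```text
[-0.89  0.34 -0.05  1.39  0.02  1.41  0.87] [417.17886558 513.32468842 242.2534842 ] [ 0.39341908 -0.02825288 -0.16648491]
target [587.2 416.6 200. ] shift [ 6.8  -3.87 -1.69] turn [-4.24  5.79  8.79]
```

Call:
servo_tool:
  rows:
    - [1,1.4,-0.8,-0.3,-0.45,0.6,0.9]
    - [1,2.8,-1.6,-0.6,-0.9,1.2,1.8]
    - [1,4.2,-2.4,-1,-1.4,1.9,2.8]
    - [1,5.5,-3.2,-1.3,-1.8,2.5,3.8]
    - [1,6.8,-3.9,-1.6,-2.3,3.2,4.8]

```text
time_s: 0.93
eef_pos: [588.0, 414.0, 202.6]
orientation: [0.91, -2.681, 0.239]
contact_force: [1.1, -0.3, 1.1]
opening: 0.324
```

Call:
servo_tool:
  rows:
    - [1,0,0,0,-0.5,0.6,0.9]
    - [1,0,0,0,-1,1.2,1.8]
    - [1,0,0,0,-1.4,1.8,2.8]
    - [1,0,0,0,-1.9,2.5,3.9]
    - [1,0,0,0,-1.9,2.5,3.9]

```text
time_s: 1.35
eef_pos: [574.3, 405.5, 188.2]
orientation: [1.277, -2.279, 0.403]
contact_force: [1.3, 0.4, -0.2]
opening: 0.023
```

Run:
```python
from h import *
from plant import robot
p=np.load("pose.npy");st=robot.read_state()
print(st["qpos"].round(2),st["eef_pos"],st["contact_force"])
goto(st,p,150,160,np.radians(35))
goto(st,p,93,76,np.radians(35))
```

```text
[-0.9   0.97  0.45  0.7  -0.11  2.05  2.03] [574.29469976 405.46272512 188.2422065 ] [ 1.27029994  0.41765798 -0.15123102]
target [579.4 403.7 160. ] shift [ 0.21 -0.07 -1.13] turn [-0.17  0.32  0.02]
target [550.  354.9  76. ] shift [-0.97 -2.02 -4.49] turn [-0.17  0.32  0.02]
```

Run:
```python
from h import *
from plant import robot
p=np.load("pose.npy");st=robot.read_state()
goto(st,p,150,190,np.radians(23))
goto(st,p,108,78,np.radians(23))
```

```text
target [579.4 403.7 190. ] shift [ 0.21 -0.07  0.07] turn [ 1.88 -0.92  0.04]
target [557.8 367.8  78. ] shift [-0.66 -1.51 -4.41] turn [ 1.88 -0.92  0.04]
```

Call:
servo_tool:
  rows:
    - [1,0.1,0,0.1,0.9,-0.5,0]
    - [1,0.2,0,0.1,1.9,-0.9,0]
    - [1,0.2,0,0.1,1.9,-0.9,0]

```text
time_s: 1.6
eef_pos: [580.1, 401.2, 194.0]
orientation: [1.352, -2.431, 0.274]
contact_force: [0.9, -2.0, 1.5]
opening: 0.003
```

Run:
```python
from h import *
from plant import robot
p=np.load("pose.npy");st=robot.read_state()
print(st["qpos"].round(2),st["eef_pos"],st["contact_force"])
goto(st,p,150,150,np.radians(23))
goto(st,p,108,78,np.radians(23))
```

```text
[-0.91  0.8   0.44  0.91 -0.14  1.84  2.03] [580.06173418 401.20611305 193.9738273 ] [ 0.89050083 -2.00637502  1.48477846]
target [579.4 403.7 150. ] shift [-0.03  0.1  -1.76] turn [-0.03  0.03  0.15]
target [557.8 367.8  78. ] shift [-0.89 -1.34 -4.64] turn [-0.03  0.03  0.15]
```

Call:
servo_tool:
  rows:
    - [1,0,0.05,-1,0,0,0.1]
    - [1,0,0.05,-2,0,0,0.1]
    - [1,-0.2,-0.4,-3,0,0,0.1]
    - [1,-0.5,-0.8,-4,0,0,0.1]
    - [1,-0.8,-1.2,-4.6,0,0,0.1]

```text
time_s: 2.02
eef_pos: [558.6, 374.4, 75.3]
orientation: [1.367, -2.418, 0.275]
contact_force: [0.6, 0.4, -1.4]
opening: 0.008
```

Run:
```python
from h import *
from plant import robot
p=np.load("pose.npy");st=robot.read_state()
print(st["qpos"].round(2),st["eef_pos"],st["contact_force"])
goto(st,p,108,78,np.radians(23))
d={}
for n in("scene","top","wrist"):
    im=robot.get_image(n);d[n]=im
pickle.dump(d,open("im1.pkl","wb"))
a=cv2.resize(d["scene"]["pixels"][110:230,330:500],None,fx=4,fy=4,interpolation=2)
cv2.imwrite("pics/s2.png",a[:,:,::-1])
a=cv2.resize(d["top"]["pixels"][160:270,180:330],None,fx=4,fy=4,interpolation=2)
cv2.imwrite("pics/t2.png",a[:,:,::-1])
```

```text
[-0.94  0.79  0.42  1.17 -0.13  1.6   2.04] [558.6185842  374.43294298  75.30992086] [ 0.55154981  0.40102928 -1.41327895]
target [557.8 367.8  78. ] shift [-0.03 -0.27  0.11] turn [-0.02 -0.02 -0.  ]
```

View pics/s2.png

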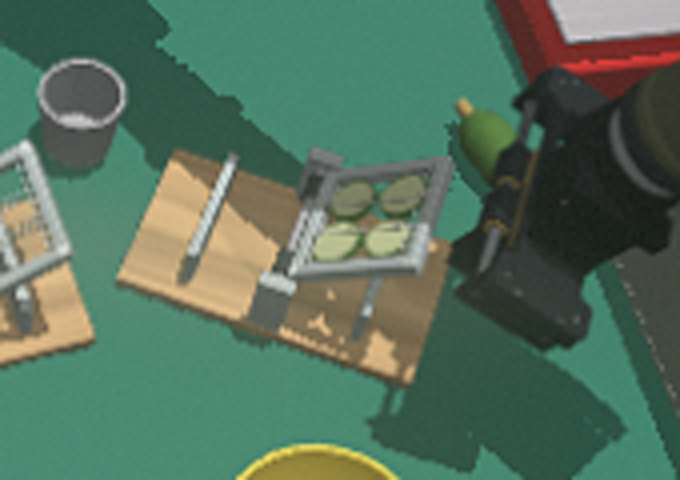

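View pics/t2.png

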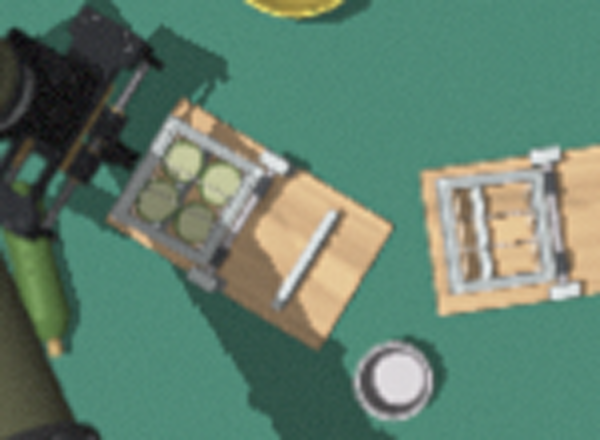

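```bash
cat >> h.py <<'E'
def plan(p,a,t,s=25,r=83,h=11,over=0):
    a,t=np.radians(a),np.radians(t)
    l=np.array([np.cos(a),np.sin(a)]);n=np.array([np.sin(a),-np.cos(a)])
    b=np.array([np.sin(t),np.cos(t)]);o=np.array([np.cos(t),-np.sin(t)])
    if a+t<np.pi/2: T=108*l+6*n+h*o-s*b
    else: T=r*l+6*n+h*o
    return T[0],T[1]+55
def table(st,p,L):
    for a,t in L:
        y,z=plan(p,a,t); P=fr(p,[0,y,z])[0]
        rv=(R.from_matrix(toolR(p,np.radians(t)))*R.from_rotvec(st["orientation"]).inv()).as_rotvec()/np.radians(5)
        print(a,t,"yz",round(y),round(z),"shift",((P-st["eef_pos"])/25).round(2),"turn",rv.round(2))
E
python3 - <<'E'
from h import *
from plant import robot
p=np.load("pose.npy");st=robot.read_state()
table(st,p,[(30,30),(35,32),(40,32),(45,32),(50,32),(55,32),(60,30),(65,28)])
E
```

```text
30 30 yz 94 77 shift [-0.35 -0.77 -0.03] turn [-1.22  0.71  0.01]
35 32 yz 88 85 shift [-0.47 -0.96  0.3 ] turn [-1.56  0.91  0.01]
40 32 yz 83 93 shift [-0.58 -1.14  0.62] turn [-1.56  0.91  0.01]
45 32 yz 77 100 shift [-0.7  -1.34  0.91] turn [-1.56  0.91  0.01]
50 32 yz 70 107 shift [-0.83 -1.57  1.18] turn [-1.56  0.91  0.01]
55 32 yz 63 113 shift [-0.98 -1.81  1.42] turn [-1.56  0.91  0.01]
60 30 yz 56 118 shift [-1.12 -2.04  1.64] turn [-1.22  0.71  0.01]
65 28 yz 50 123 shift [-1.25 -2.25  1.8 ] turn [-0.88  0.5   0.01]
```

First the tilt and approach to just before contact, then on to 45°.

Call:
servo_tool:
  rows:
    - [1,-0.1,-0.2,-0.05,-0.8,0.45,0]
    - [1,-0.2,-0.4,-0.05,-1.6,0.9,0]
    - [1,-0.3,-0.6,-0.03,-1.6,0.9,0]
    - [1,-0.35,-0.75,0,-1.6,0.9,0]
    - [1,-0.45,-0.95,0.3,-1.6,0.9,0]

```text
time_s: 2.58
eef_pos: [549.0, 351.1, 85.8]
orientation: [1.295, -2.294, 0.375]
contact_force: [-0.1, -0.8, -0.7]
opening: 0.002
```

Run:
```python
from h import *
from plant import robot
p=np.load("pose.npy");st=robot.read_state()
print(st["qpos"].round(2),st["eef_pos"],st["contact_force"])
table(st,p,[(35,32),(40,32),(45,32),(50,32),(55,32),(60,30),(65,28)])
```

```text
[-0.94  0.86  0.44  1.09 -0.08  1.75  2.05] [548.98883718 351.1129414   85.82587871] [-0.12850124 -0.76229603 -0.73641806]
35 32 yz 88 85 shift [-0.06 -0.02 -0.03] turn [ 0.    0.06 -0.  ]
40 32 yz 83 93 shift [-0.17 -0.2   0.28] turn [ 0.    0.06 -0.  ]
45 32 yz 77 100 shift [-0.3  -0.41  0.57] turn [ 0.    0.06 -0.  ]
50 32 yz 70 107 shift [-0.43 -0.63  0.84] turn [ 0.    0.06 -0.  ]
55 32 yz 63 113 shift [-0.58 -0.88  1.09] turn [ 0.    0.06 -0.  ]
60 30 yz 56 118 shift [-0.72 -1.11  1.3 ] turn [ 0.34 -0.15 -0.  ]
65 28 yz 50 123 shift [-0.84 -1.31  1.47] turn [ 0.69 -0.36 -0.  ]
```

Call:
servo_tool:
  rows:
    - [1,-0.1,-0.1,0.14,0,0,0]
    - [1,-0.17,-0.2,0.28,0,0,0]
    - [1,-0.23,-0.3,0.42,0,0,0]
    - [1,-0.3,-0.4,0.57,0,0,0]
    - [1,-0.36,-0.52,0.7,0,0,0]

```text
time_s: 3.0
eef_pos: [539.8, 338.8, 104.6]
orientation: [1.296, -2.296, 0.374]
contact_force: [2.7, 3.0, 0.1]
opening: 0.004
```

```bash
cat > look.py <<'E'
import sys
from h import *
from plant import robot
k=sys.argv[1];ang=eval(sys.argv[2])
p=np.load("pose.npy");st=robot.read_state()
print(st["qpos"].round(2),st["eef_pos"],st["contact_force"],st["time_s"])
table(st,p,ang)
a=robot.get_image("scene")["pixels"][110:230,330:500]
b=robot.get_image("top")["pixels"][160:280,180:350]
a=np.hstack([cv2.resize(q,(400,283),interpolation=2) for q in(a,b)])
cv2.imwrite(f"pics/{k}.png",a[:,:,::-1])
E
python3 look.py k1 "[(50,32),(55,32),(60,30),(65,28),(70,26),(75,24)]"
```

```text
[-0.95  0.81  0.45  1.13 -0.07  1.75  2.05] [539.84529018 338.8460013  104.64560969] [2.70920598 2.9880352  0.07282239] 3.0
50 32 yz 70 107 shift [-0.07 -0.14  0.09] turn [-0.02  0.07 -0.01]
55 32 yz 63 113 shift [-0.21 -0.39  0.33] turn [-0.02  0.07 -0.01]
60 30 yz 56 118 shift [-0.35 -0.62  0.55] turn [ 0.32 -0.14 -0.01]
65 28 yz 50 123 shift [-0.48 -0.82  0.72] turn [ 0.66 -0.34 -0.01]
70 26 yz 44 126 shift [-0.61 -1.04  0.86] turn [ 1.01 -0.55 -0.01]
75 24 yz 37 129 shift [-0.74 -1.26  0.98] turn [ 1.35 -0.76 -0.  ]
```

View pics/k1.png

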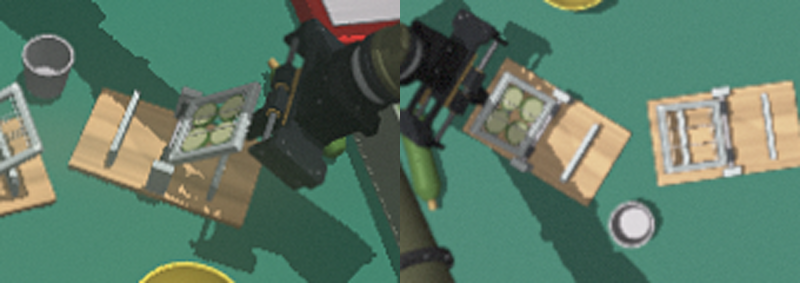

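The leaf is rising, with about 4 N of contact, and the frame has not moved. I'll continue.

Call:
servo_tool:
  rows:
    - [1,-0.08,-0.16,0.12,0,0,0]
    - [1,-0.15,-0.28,0.23,0,0,0]
    - [1,-0.21,-0.4,0.34,0,0,0]
    - [1,-0.28,-0.5,0.45,0.15,-0.1,0]
    - [1,-0.35,-0.62,0.55,0.3,-0.15,0]

```text
time_s: 3.52
eef_pos: [529.9, 322.9, 116.6]
orientation: [1.309, -2.316, 0.354]
contact_force: [0.7, 4.1, -2.3]
opening: 0.004
```

```bash
python3 look.py k2 "[(60,30),(65,28),(70,26),(75,24),(80,22),(85,22),(90,22)]"
```

```text
[-0.96  0.75  0.45  1.21 -0.06  1.72  2.06] [529.91977218 322.85690942 116.55718016] [ 0.68382467  4.11040638 -2.31041477] 3.5167
60 30 yz 56 118 shift [0.04 0.02 0.07] turn [ 0.04 -0.02 -0.01]
65 28 yz 50 123 shift [-0.08 -0.18  0.24] turn [ 0.38 -0.23 -0.01]
70 26 yz 44 126 shift [-0.21 -0.4   0.38] turn [ 0.73 -0.43 -0.01]
75 24 yz 37 129 shift [-0.35 -0.62  0.5 ] turn [ 1.07 -0.64 -0.01]
80 22 yz 31 132 shift [-0.49 -0.86  0.6 ] turn [ 1.41 -0.85 -0.01]
85 22 yz 23 133 shift [-0.63 -1.1   0.66] turn [ 1.41 -0.85 -0.01]
90 22 yz 16 134 shift [-0.78 -1.35  0.69] turn [ 1.41 -0.85 -0.01]
```

View pics/k2.png

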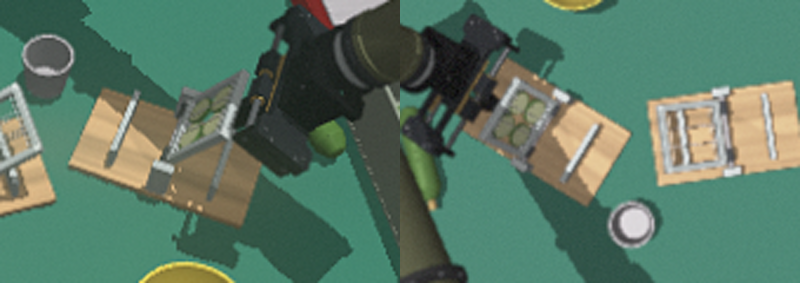

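Call:
servo_tool:
  rows:
    - [1,-0.08,-0.18,0.24,0.4,-0.2,0]
    - [1,-0.2,-0.4,0.38,0.7,-0.4,0]
    - [1,-0.35,-0.62,0.5,1.0,-0.6,0]
    - [1,-0.49,-0.86,0.6,1.4,-0.8,0]
    - [1,-0.63,-1.1,0.66,1.4,-0.8,0]

```text
time_s: 4.03
eef_pos: [515.3, 293.6, 134.7]
orientation: [1.372, -2.434, 0.266]
contact_force: [2.2, 2.0, -1.9]
opening: 0.001
```

```bash
python3 look.py k3 "[(85,22),(90,22),(95,22),(100,22),(105,22),(110,22),(115,22)]"
```

```text
[-0.97  0.56  0.47  1.41 -0.06  1.56  2.08] [515.34500962 293.58554806 134.7114894 ] [ 2.23764848  1.99021212 -1.86989074] 4.0333
85 22 yz 23 133 shift [-0.05  0.07 -0.07] turn [ 0.   -0.01  0.02]
90 22 yz 16 134 shift [-0.2  -0.18 -0.03] turn [ 0.   -0.01  0.02]
95 22 yz 9 134 shift [-0.35 -0.43 -0.03] turn [ 0.   -0.01  0.02]
100 22 yz 2 134 shift [-0.5  -0.67 -0.04] turn [ 0.   -0.01  0.02]
105 22 yz -5 133 shift [-0.65 -0.92 -0.08] turn [ 0.   -0.01  0.02]
110 22 yz -13 131 shift [-0.79 -1.16 -0.15] turn [ 0.   -0.01  0.02]
115 22 yz -19 129 shift [-0.94 -1.4  -0.24] turn [ 0.   -0.01  0.02]
```

View pics/k3.png

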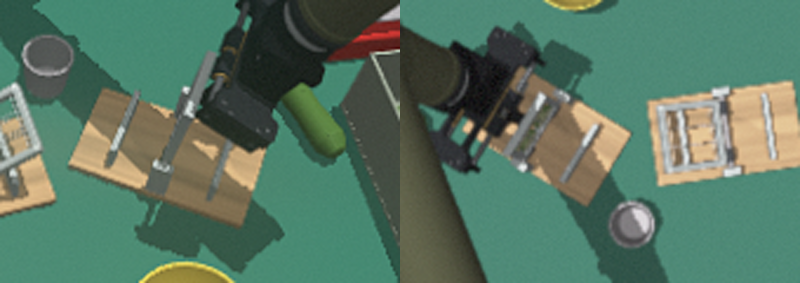

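Call:
servo_tool:
  rows:
    - [1,-0.15,-0.15,-0.03,0,0,0]
    - [1,-0.28,-0.35,-0.03,0,0,0]
    - [1,-0.42,-0.55,-0.03,0,0,0]
    - [1,-0.55,-0.75,-0.05,0,0,0]
    - [1,-0.65,-0.92,-0.08,0,0,0]

```text
time_s: 4.55
eef_pos: [498.9, 271.4, 131.4]
orientation: [1.373, -2.43, 0.269]
contact_force: [3.5, 1.3, 1.4]
opening: 0.007
```

```bash
python3 look.py k4 "[(105,22),(110,22),(115,22),(120,22),(125,22),(130,22),(135,22)]"
```

```text
[-0.98  0.51  0.47  1.49 -0.04  1.53  2.08] [498.93338643 271.38451028 131.39366362] [3.5001242  1.34104972 1.42831568] 4.55
105 22 yz -5 133 shift [ 0.01 -0.03  0.05] turn [ 0.03 -0.03  0.  ]
110 22 yz -13 131 shift [-0.14 -0.27 -0.02] turn [ 0.03 -0.03  0.  ]
115 22 yz -19 129 shift [-0.28 -0.51 -0.11] turn [ 0.03 -0.03  0.  ]
120 22 yz -26 126 shift [-0.42 -0.74 -0.23] turn [ 0.03 -0.03  0.  ]
125 22 yz -32 122 shift [-0.55 -0.96 -0.36] turn [ 0.03 -0.03  0.  ]
130 22 yz -39 118 shift [-0.67 -1.17 -0.52] turn [ 0.03 -0.03  0.  ]
135 22 yz -44 114 shift [-0.79 -1.36 -0.7 ] turn [ 0.03 -0.03  0.  ]
```

View pics/k4.png

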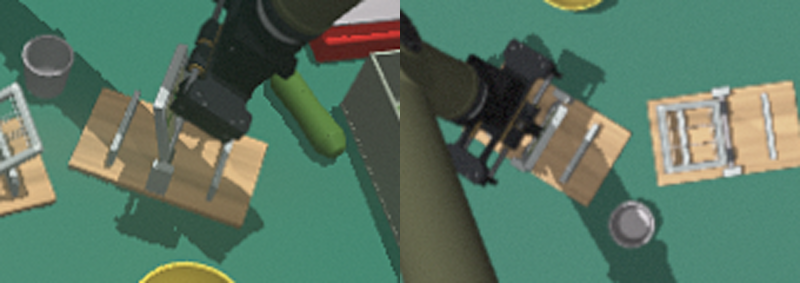

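The leaf is past upright and the frame is unmoved. I'll carry on.

Call:
servo_tool:
  rows:
    - [1,-0.14,-0.26,-0.02,0,0,0]
    - [1,-0.28,-0.5,-0.1,0,0,0]
    - [1,-0.42,-0.74,-0.23,0,0,0]
    - [1,-0.55,-0.95,-0.36,0,0,0]
    - [1,-0.67,-1.17,-0.52,0,0,0]

```text
time_s: 5.07
eef_pos: [481.1, 242.6, 118.2]
orientation: [1.373, -2.429, 0.266]
contact_force: [0.8, 3.7, 0.7]
opening: 0.003
```

```bash
python3 look.py k5 "[(130,22),(135,22),(140,22),(145,22),(150,22),(155,22),(160,22)]"
```

```text
[-0.99  0.46  0.48  1.59 -0.02  1.48  2.09] [481.13699009 242.6448815  118.165685  ] [0.8026892  3.65658943 0.71975704] 5.0667
130 22 yz -39 118 shift [ 0.04 -0.02  0.01] turn [ 0.02 -0.05 -0.  ]
135 22 yz -44 114 shift [-0.08 -0.21 -0.17] turn [ 0.02 -0.05 -0.  ]
140 22 yz -50 109 shift [-0.19 -0.39 -0.37] turn [ 0.02 -0.05 -0.  ]
145 22 yz -54 103 shift [-0.29 -0.56 -0.59] turn [ 0.02 -0.05 -0.  ]
150 22 yz -59 98 shift [-0.38 -0.71 -0.82] turn [ 0.02 -0.05 -0.  ]
155 22 yz -62 91 shift [-0.46 -0.84 -1.07] turn [ 0.02 -0.05 -0.  ]
160 22 yz -66 85 shift [-0.52 -0.95 -1.33] turn [ 0.02 -0.05 -0.  ]
```

View pics/k5.png

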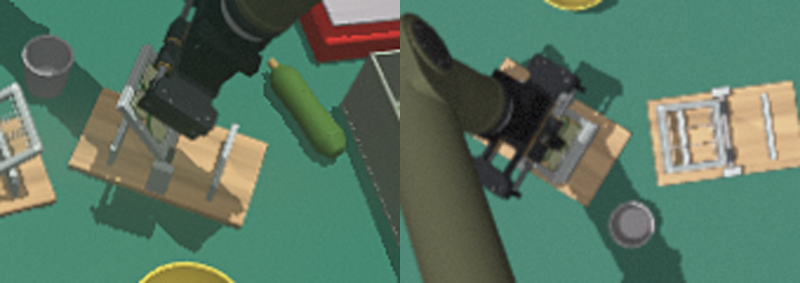

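Call:
servo_tool:
  rows:
    - [1,-0.1,-0.2,-0.17,0,0,0]
    - [1,-0.19,-0.39,-0.37,0,0,0]
    - [1,-0.29,-0.56,-0.59,0,0,0]
    - [1,-0.38,-0.71,-0.82,0,0,0]
    - [1,-0.46,-0.84,-1.07,0,0,0]

```text
time_s: 5.58
eef_pos: [470.1, 221.4, 91.1]
orientation: [1.373, -2.43, 0.267]
contact_force: [-1.0, 2.2, 3.1]
opening: 0.008
```

```bash
python3 - <<'E'
s=open('h.py').read()
s=s.replace("    else: T=r","    elif a+t>np.pi: T=r*l+6*n-h*o\n    else: T=r")
open('h.py','w').write(s)
E
python3 look.py k6 "[(155,22),(159,22),(165,22),(170,22),(175,22),(180,22)]"
```

```text
[-0.98  0.45  0.48  1.67 -0.01  1.41  2.1 ] [470.11299193 221.42267677  91.14166975] [-1.0458774   2.17622087  3.10115987] 5.5833
155 22 yz -62 91 shift [-0.01  0.01  0.01] turn [ 0.02 -0.04  0.  ]
159 22 yz -86 94 shift [-0.49 -0.78  0.13] turn [ 0.02 -0.04  0.  ]
165 22 yz -89 86 shift [-0.56 -0.89 -0.19] turn [ 0.02 -0.04  0.  ]
170 22 yz -91 79 shift [-0.6  -0.96 -0.47] turn [ 0.02 -0.04  0.  ]
175 22 yz -92 72 shift [-0.63 -1.01 -0.75] turn [ 0.02 -0.04  0.  ]
180 22 yz -93 65 shift [-0.65 -1.04 -1.04] turn [ 0.02 -0.04  0.  ]
```

View pics/k6.png

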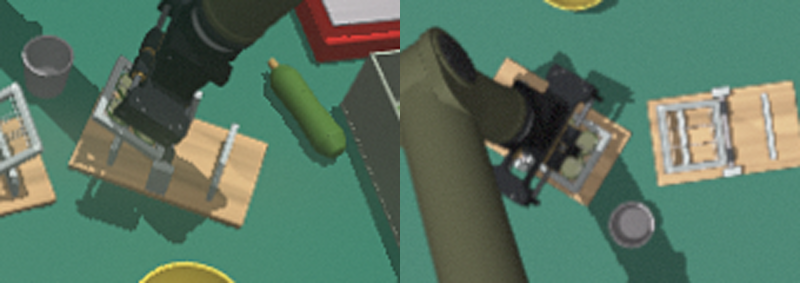

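Call:
servo_tool:
  rows:
    - [1,-0.12,-0.2,-0.2,0,0,0]
    - [1,-0.24,-0.4,-0.42,0,0,0]
    - [1,-0.36,-0.58,-0.62,0,0,0]
    - [1,-0.46,-0.76,-0.82,0,0,0]
    - [1,-0.52,-0.86,-1.0,0,0,0]

```text
time_s: 6.1
eef_pos: [457.1, 199.2, 66.3]
orientation: [1.372, -2.43, 0.268]
contact_force: [1.0, 0.4, 1.7]
opening: 0.006
```

```bash
python3 look.py k7 "[(170,22),(175,22),(180,22)]"
```

```text
[-0.98  0.43  0.49  1.74 -0.01  1.35  2.1 ] [457.14080056 199.2288197   66.32510886] [1.04709363 0.42489148 1.65911361] 6.1
170 22 yz -91 79 shift [-0.08 -0.07  0.52] turn [ 0.03 -0.04  0.01]
175 22 yz -92 72 shift [-0.11 -0.12  0.24] turn [ 0.03 -0.04  0.01]
180 22 yz -93 65 shift [-0.13 -0.15 -0.05] turn [ 0.03 -0.04  0.01]
```

View pics/k7.png

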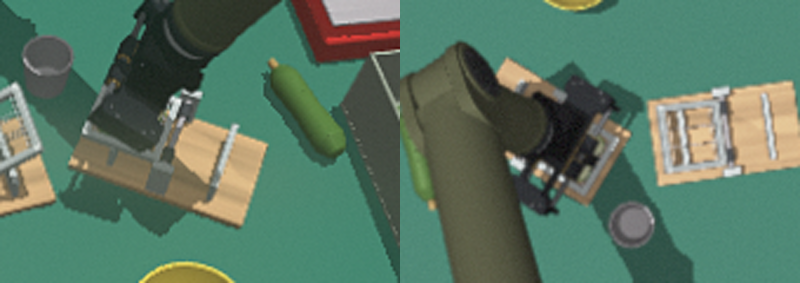

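Call:
servo_tool:
  rows:
    - [1,0,0,-0.05,0,0,0]
    - [1,0,0,-0.1,0,0,0]
    - [1,0,0,-0.1,0,0,0]

```text
time_s: 6.45
eef_pos: [457.2, 199.6, 64.8]
orientation: [1.372, -2.428, 0.268]
contact_force: [-0.7, -1.2, 5.3]
opening: 0.005
```

Call:
servo_tool:
  rows:
    - [1,0,0,-0.05,0,0,0]
    - [1,0,0,-0.1,0,0,0]
    - [1,0,0,-0.1,0,0,0]

```text
time_s: 6.7
eef_pos: [457.2, 199.6, 64.2]
orientation: [1.371, -2.428, 0.268]
contact_force: [-4.4, -1.5, 17.2]
opening: 0.003
```

The force climbs to 17 N with almost no motion, so the leaf is seated on the rest bar. I'll retract along the tool axis and look.

Call:
servo_tool:
  rows:
    - [1,0,0,0.3,0,0,0]
    - [1,0.2,0.3,1.1,0,0,0]
    - [1,0.45,0.7,2.2,0,0,0]
    - [1,0.7,1.1,3.4,0,0,0]
    - [1,0.9,1.4,4.6,0,0,0]

```text
time_s: 7.12
eef_pos: [480.1, 236.3, 177.6]
orientation: [1.374, -2.429, 0.267]
contact_force: [0.6, 0.1, -0.8]
opening: 0.006
```

Call:
servo_tool:
  rows:
    - [1,0.8,1.2,0.8,0,0,0]
    - [1,1.6,2.4,1.6,0,0,0]
    - [1,2.4,3.6,2.4,0,0,0]
    - [1,3,4.8,2.4,0,0,0]
    - [1,3.4,6,2.4,0,0,0]

```text
time_s: 7.53
eef_pos: [566.9, 386.8, 237.9]
orientation: [1.374, -2.434, 0.268]
contact_force: [0.6, 0.5, -0.8]
opening: 0.004
```

Run:
```python
from h import *
from plant import robot
st=robot.read_state();print(st["eef_pos"],st["contact_force"],st["qpos"].round(2))
d={n:robot.get_image(n) for n in("scene","top")}
pickle.dump(d,open("im2.pkl","wb"))
a=d["scene"]["pixels"][120:220,340:490];cv2.imwrite("pics/f1.png",cv2.resize(a,None,fx=5,fy=5,interpolation=2)[:,:,::-1])
a=d["top"]["pixels"];cv2.imwrite("pics/f2.png",a[:,:,::-1])
```

```text
[566.93738755 386.77678987 237.90646474] [ 0.55668236  0.5015803  -0.82427078] [-0.93  0.73  0.46  0.94 -0.12  1.87  2.06]
```

View pics/f1.png

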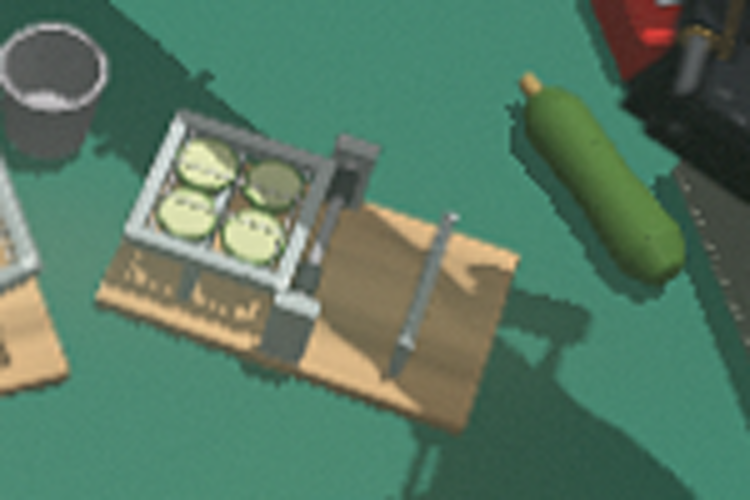

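View pics/f2.png

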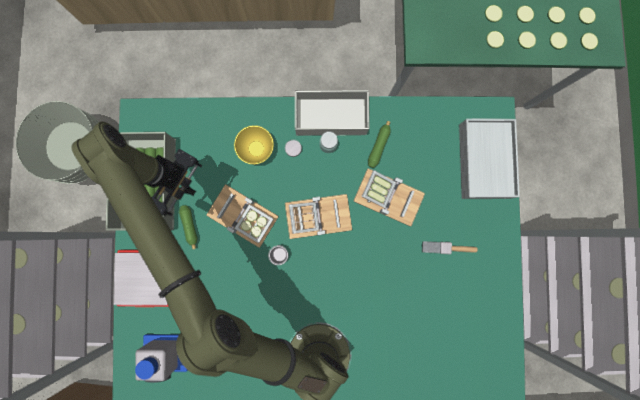

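Run:
```python
from h import *
p=np.load("pose.npy");d=pickle.load(open("im2.pkl","rb"))
im=d["scene"]
for a in(2.9,3.0,3.08,3.14): print(a,proj(im,fr(p,[leaf(a,sx,108,-6) for sx in(-50,50)])).round(1).tolist())
print("board corners",proj(im,fr(p,[[66*i,114*j,12] for i,j in((1,1),(-1,1),(1,-1))])).round(1).tolist())
a=cv2.resize(im["pixels"][135:195,355:405],None,fx=12,fy=12,interpolation=2)[:,:,::-1].copy()
for ang,c in((3.0,(0,0,255)),(3.14,(255,0,0))):
    q=proj(im,fr(p,[leaf(ang,x,y,-6) for x,y in((-50,8),(-50,108),(50,108),(50,8))]))
    cv2.polylines(a,[((q-[355,135]+.5)*12).astype(int)],True,c,1)
cv2.imwrite("pics/f3.png",a)
```

```text
2.9 [[376.9, 136.2], [365.6, 161.7]]
3.0 [[375.7, 138.2], [364.4, 163.5]]
3.08 [[374.9, 139.8], [363.6, 165.1]]
3.14 [[374.5, 141.1], [363.2, 166.3]]
board corners [[431.9, 205.3], [442.8, 170.3], [357.9, 179.1]]
```

View pics/f3.png

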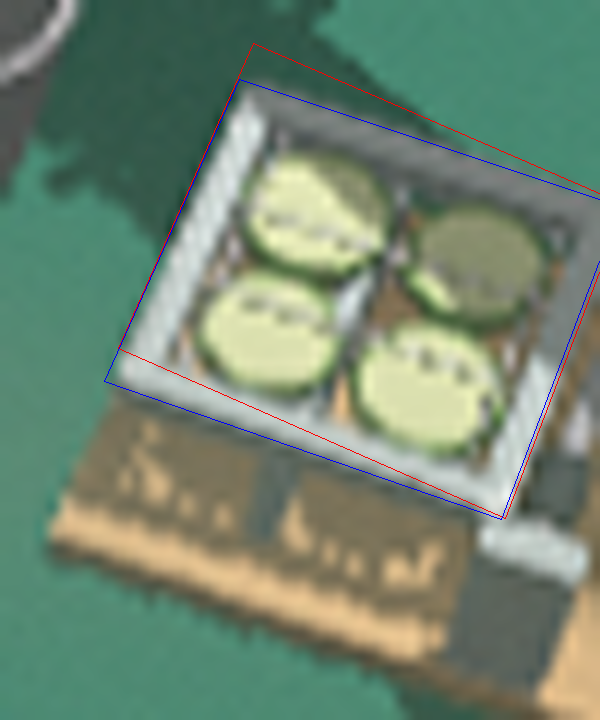

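The measured outline matches a flat leaf at 3.14 rad, and the frame has not moved. The arm is clear, so I'm handing in.

Call:
servo_tool:
  rows:
    - [1,0,0,0.4,0,0,0]
    - [1,0,0,0.4,0,0,0]
    - [1,0,0,0.4,0,0,0]

```text
time_s: 7.88
eef_pos: [565.7, 384.1, 248.6]
orientation: [1.372, -2.433, 0.268]
contact_force: [0.0, -0.7, 0.1]
opening: 0.008
```

```bash
python3 -c "
from plant import robot
s=robot.read_state();print(s['contact_force'],s['qd'].round(3));print(robot.job_done())"
```

```text
[ 0.04731898 -0.71182429  0.07685568] [-0.    -0.009 -0.002  0.019 -0.007 -0.008 -0.001]
the job is handed in; nothing more can be done
None
```

The round-slice leaf now lies flat on the other bed, and I handed the job in at about 7.9 s. I pushed it over the spine with the closed fingertips from under its free edge, then pressed it lightly onto the rest bar.

- **Leaf angle:** in the scene picture its outline matches a flat leaf (3.14 rad); at 3.0 rad the outline clearly does not fit.
- **Forces:** pushing took about 3–5 N. The most I read was about 18 N, when the leaf seated on the bar. After backing off, the reading was under 1 N with the arm clear.
- **Frames and bystanders:** the round-slice frame's board lines up with the start pose. In the last top view I saw no shift in the other frames, their leaves or the bystanders, but I checked these only by eye.
- **Tilt limit:** during the approach my first tilt of 35° brought joint 6 to its limit (2.05 rad). I reduced the tilt before touching the leaf.

No check failed or disagreed, and the hand-in reports no verdict.

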